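Load the vial and hold the indexer at its third click

TASK

Gently take the glass vial from the stirrer plate and stand it fully down in the open cup of the vial indexer's turntable, with the turntable still at home. Then turn the indexing knob clockwise by three clicks from home, to the third stop and never on towards the fourth, and finish while still gripping the knob and holding it at that stop (it springs back if let go). Grip the glass no harder than you need, do not knock it, and leave everything else on the bench where it is.

Things in the scene. Friction and masses are not known exactly. Their poses are not given: they have to be found in the camera images.
- vial_center (a point): Centre (half-way up) of the loose amber glass vial with white cap, upright and alone on the stirrer's plate. Vial: 27 mm diameter, 85 mm tall in all, about 55 g; the straight glass body reaches from 0 to 66 mm above its foot, the cap (25 mm across) from 70 to 85 mm. z is its axis, up. Fragile: it breaks above 45 N of grip per finger, or 40 N of push or knock.
- vial_foot (a point): Centre of the vial's underside, 42.5 mm below vial_center.
- stirrer: Fixed white stirrer, 170 x 190 mm, with an aluminium plate of 130 x 150 mm whose flat top is 58 mm above the bench; the vial starts on it. Origin on the bench under its middle.
- cup_floor (a point): Centre of the inner floor of the one open cup on the indexer's turntable (disc of 140 mm diameter); floor 65 mm above the bench. Cup: 34 mm inside, 42 mm outside, rim 24 mm above this floor, 45 mm from the turntable's axis; it turns with the disc. At home it is on the disc's robot side. Two short capped vials fixed on the disc's far half, 86 mm from the cup, reach 116 mm above the bench.
- knob_grip (a point): Centre of the grip of the black indexing knob, on its vertical turning axis, 89 mm above the bench. Grip bar: 50 mm long (this frame's x), 14 mm thick (y), top 14 mm above this point, foot 26 mm below it on a disc of 26 mm radius. White pointer line at the -x end; ticks on the dial show home and stops one to five (home and third are longer). z up; the frame turns with the knob.
- knob (a joint): Knob angle, rad, 0 at home, growing clockwise from above. Stops (clicks) every 24 degrees: 0.419, 0.838, 1.257 (third), 1.676, 2.094; end of travel 2.18. It resists with up to about 0.1 N m half-way between stops and almost nothing (0.02 N m) at a stop; a spring carries it home when let go. The turntable turns with it, same angle and way.
- indexer: The vial indexer, fixed: white housing 170 x 370 mm, top 50 mm high; origin on the bench under its middle. Its x points away from the robot at yaw 0. Knob axis at (0, -100) mm, turntable axis at (0, 55) mm. A fixed grey reader column, 36 x 50 mm, up to 140 mm high, stands at (-31, 150) mm, beside the disc.
- jar: Bystander, loose, to be left alone: clear glass screw-cap jar, 48 mm across, 55 mm tall. Origin at the middle of its underside.
- beaker: Bystander, loose, to be left alone: open clear glass beaker, 66 mm across, 85 mm tall. Origin at the middle of its underside.
- spoon: Bystander, loose, to be left alone: steel sampling spoon lying on the bench, 160 mm long. Origin at the middle of its underside.
- reagent: Bystander, loose, to be left alone: amber reagent bottle with white cap and blank label, 60 mm across, 120 mm tall. Origin at the middle of its underside.
- tipbox: Bystander, loose, to be left alone: closed grey box, 90 x 70 x 50 mm. Origin at the middle of its underside.
- weight: Bystander, loose, to be left alone: brass cylinder, 32 mm across, 30 mm tall. Origin at the middle of its underside.
Things that resemble listed ones, but are neither listed nor needed, are in the scene too. Of the things that look like the part that bears vial_center, the smallest one is meant.

How it is judged (in metres and radians):
On the way, in this order (a step that is already met when the one before it is completed fails the run):
1. the vial stands released in the cup, foot on its floor, with the knob still home (horizontal distance between vial_foot and cup_floor below 0.008 m and distance between vial_foot and cup_floor below 0.009 m and angle between vial_center's own z axis and vertical below 0.2 rad and contact force between the fingers and vial below 0.05 N and value of joint knob below 0.12 rad), for 0.2 s.
2. the gripped knob passes the first stop (contact force between the fingers and knob above 1 N and value of joint knob above 0.319 rad).
3. the knob is held at the third stop (contact force between the fingers and knob above 1 N and value of joint knob between 1.107 and 1.407 rad), for 0.4 s.
At the end, for the whole second after the job is handed in: The fingers grip the knob (contact over 1 N) and hold it still within 0.15 rad of the third stop (1.257 rad); the vial stands in the cup, foot within 8 mm of its centre and on its floor, upright within 0.2 rad, touched by no finger (all of step 3 and velocity of joint knob between -0.2 and 0.2 rad/s and horizontal distance between vial_foot and cup_floor below 0.008 m and distance between vial_foot and cup_floor below 0.009 m and angle between vial_center's own z axis and vertical below 0.2 rad and contact force between the fingers and vial below 0.05 N); the arm keeps its last pose, push and grip.
It fails at once if the knob is turned past the third stop, half-way to the fourth (value of joint knob above 1.466 rad).
It fails at once if the vial is squeezed with more than 90 N in all, 45 N a finger, (contact force between the fingers and vial above 90 N).
It fails at once if the vial is knocked or pressed with more than 40 N against the indexer, its turntable or the stirrer (contact force between vial and indexer above 40 N or contact force between vial and stirrer above 40 N).
It fails at once if the vial is tipped over (angle between vial_center's own z axis and vertical above 0.6 rad).
It fails at once if a bystander is moved by more than 20 mm (distance of any of jar, beaker, spoon, reagent, tipbox, weight from where it was at the start of the episode above 0.02 m).
It also fails if it takes over 58 s, if anything falls off the work surface, if the arm or the gripper's body presses on something with over 40 N, if the wrist force passes 120 N, or if a joint passes its speed limit or range.

ROBOT

A 6-joint arm with a two-finger parallel gripper is mounted at the origin on the work surface. World frame = base frame: x ahead of the robot, y to its left, z up, the work surface at z = 0. Lengths are in mm, angles in degrees, forces in N, time in s.
With the tool pointing down it reaches from about 350 to 850 mm from the base axis. Payload 8.1 kg.
Tool frame: the origin (TCP) lies between the finger pads; the fingertips stand 22 mm ahead of it and the grasp point (between the pads) lies 3 mm ahead of it (r.nose_length is the z of the fingertips in the tool frame, in mm); z points along the fingers, x is the direction in which the jaws open and shut, and the axes are right-handed (so a half turn about z gives the same grasp; the last joint's range is limited). The gripper opens to 85 mm and grips with 20 to 120 N. Pads are 22 mm wide; open, the fingers measure 114 mm over their backs; the gripper's body (76 mm by 85 mm) begins 54 mm behind the grasp point. The pads swing forward as they close: fully open they stand 13 mm farther back than shut.
Start: joints at [66.211, 7.471, 85.268, -0, 87.261, -4.893], TCP at [194.291, 567.676, 253.292] pointing down, gripper open.
Joint ranges: [-169.43, 169.43], [-51.17, 129.36], [1.28, 143.12], [-76.62, 256.62], [0, 156.53], [-152.29, 152.29]. Speed limits (degrees/s): [136.94, 136.94, 159.86, 180, 180, 180].

INTERFACE

Orientations are given as [roll, pitch, yaw] about the fixed x, y, z axes, in that order (R = Rz(yaw) Ry(pitch) Rx(roll)).
In Python, from bench import r gives the robot as it stands.
- The arm moves only by the shell command python3 -m jog 'ROWS' [FORCE]. ROWS is JSON, a list of rows, each a list of 5 numbers: the shift along the tool's x, y, z in m, then the turn about the tool's z in degrees, then the opening in per cent of the stroke, from 0 (shut) to 100 (fully open). A call has 1 to 8 rows; each row is the pose to reach, as a shift and turn from the pose measured when the call began, along the tool's axes at that moment; what a row does not reach only later rows make up. A row lasts 1/10 s, in which the tool goes at most 50 mm and 8.59 degrees, less where a joint would pass 70% of its speed; a pose out of reach is approached as far as the arm can. A call with a gripper value outside its range is refused whole. The fingers move at their own pace and stop on an object; FORCE is the grip in N (left out, the last holds). Time passes only in rows, so rows that repeat a pose let the fingers close. It gives the time, the measured TCP pose, the force and the opening at its end, in the units of the state.
- r.sense(): the state, without advancing time (a new reading comes with each control period).
- r.snapshot(name): name is "side" or "top"; returns a dict with "image" (480x640x3 uint8, red, green, blue), "K" (3x3 intrinsics, pixels), "T" (4x4, takes a point from camera to world coordinates). Camera axes: x right, y down, z forward; pixel columns grow to the right and rows downward; lengths in mm; the calibration is good to about 2 mm. A picture is of the moment at which its call begins. There is no depth.
- r.hand_in(): hands the job in, once; it reports no verdict.
Trained networks look in a picture, given as the dict that the camera call returned (one of the last four; its "shot" number tells which), for a name from the list of things; names that differ only in an ending like _2 or _b are one class to them, and where a whole thing is asked for, a point or a joint stands for the part that bears it (a point fixed in the world has none). Each returns a list of dicts, best first, with "conf" (0 to 1); they miss things now and then, are a little off and sometimes report something else, mostly with a low value. They report only what shows in the picture. A call takes as long as a camera call. They do not tell look-alikes from the thing itself.
- r.search_frame(picture, label): "bbox" ([left, top, right, bottom] in pixels, round what is visible of it).
- r.pinpoint(picture, label): "uv" ([column, row] in pixels: a listed point, or the origin of a listed thing).
The state is a dict: "time": time; "joint_pos": joint angles; "qd": joint speeds; "joint_efforts": joint torques, N m; "tool_pos": TCP position; "tcp_rot": TCP orientation; "ft_force": force on the tool from outside, world axes, zero at the start; "wrist_torque": the same for the moment, N m; "finger_gap": finger opening in mm.
Only numpy, scipy, OpenCV 4.12 (cv2) and the standard library are available. Lean on these libraries where they do the work, as an engineer would, in place of code of your own. Each camera call takes 0.05 s, during which the arm holds its last target. There are 200 camera calls.

## Working session

There is one attempt and no reset: what is moved stays moved. The work goes in short steps, Python scripts to look and compute and a shell command to move; the robot and the scene stay as the last step left them, time stands still between calls to the robot, and variables do not carry over. Pictures are saved under pics/ and viewed, about 8 in all and at most 12, crops included, and the job is handed in when it is done.

```bash
mkdir -p pics; cat > h.py <<'E'
import numpy as np, cv2
from bench import r
def ray(s,uv):
    K=np.array(s["K"]);T=np.array(s["T"]);d=T[:3,:3]@np.linalg.solve(K,[uv[0],uv[1],1.]);return T[:3,3],d
def atz(s,uv,z):
    o,d=ray(s,uv);return o+d*(z-o[2])/d[2]
def proj(s,p):
    T=np.array(s["T"]);q=np.array(s["K"])@(T[:3,:3].T@(np.array(p)-T[:3,3]));return q[:2]/q[2]
def tri(a,ua,b,ub):
    o1,d1=ray(a,ua);o2,d2=ray(b,ub);d1=d1/np.linalg.norm(d1);d2=d2/np.linalg.norm(d2)
    t=np.linalg.lstsq(np.c_[d1,-d2],o2-o1,rcond=None)[0];p,q=o1+t[0]*d1,o2+t[1]*d2
    return (p+q)/2,np.linalg.norm(p-q)
def save(s,n,box=None,k=1):
    im=s["image"][:,:,::-1]
    if box: x0,y0,x1,y1=box;im=cv2.resize(im[y0:y1,x0:x1],None,fx=k,fy=k,interpolation=cv2.INTER_CUBIC)
    cv2.imwrite("pics/"+n+".png",im)
E
python3 - <<'E'
from h import *
np.set_printoptions(precision=1,suppress=True)
S={n:r.snapshot(n) for n in("side","top")}
for n,s in S.items():
    save(s,n+"0"); print(n,np.array(s["T"])[:3,3])
    for l in["vial_center","vial_foot","cup_floor","knob_grip","indexer","stirrer","jar","beaker","reagent","tipbox","weight","spoon"]:
        print(l,[(np.round(d["uv"]).tolist(),round(d["conf"],2)) for d in r.pinpoint(s,l)][:4])
E
```

```text
side [  74.8 -435.7  848.2]
vial_center [([150.0, 217.0], 0.95), ([274.0, 189.0], 0.94), ([202.0, 156.0], 0.79)]
vial_foot [([154.0, 235.0], 0.66), ([207.0, 176.0], 0.61)]
cup_floor []
knob_grip [([396.0, 306.0], 0.9)]
indexer [([345.0, 296.0], 0.73)]
stirrer [([208.0, 186.0], 0.87), ([421.0, 232.0], 0.3)]
jar [([321.0, 184.0], 0.71)]
beaker [([289.0, 158.0], 0.69), ([395.0, 306.0], 0.65), ([203.0, 277.0], 0.24)]
reagent [([420.0, 234.0], 0.61)]
tipbox [([399.0, 446.0], 0.92)]
weight [([258.0, 309.0], 0.83)]
spoon [([207.0, 277.0], 0.75), ([396.0, 304.0], 0.33)]
top [ 319.8  -11.9 1193.6]
vial_center [([160.0, 269.0], 0.9), ([164.0, 351.0], 0.63), ([233.0, 235.0], 0.6)]
vial_foot [([235.0, 246.0], 0.93), ([163.0, 272.0], 0.8), ([177.0, 353.0], 0.75)]
cup_floor [([348.0, 280.0], 0.89)]
knob_grip [([427.0, 257.0], 0.58)]
indexer [([368.0, 266.0], 0.83), ([490.0, 332.0], 0.61)]
stirrer [([162.0, 266.0], 0.97), ([373.0, 267.0], 0.73)]
jar [([251.0, 183.0], 0.73)]
beaker [([197.0, 180.0], 0.97), ([324.0, 334.0], 0.61)]
reagent [([364.0, 162.0], 0.8)]
tipbox [([493.0, 338.0], 0.81)]
weight [([322.0, 334.0], 0.76)]
spoon [([256.0, 346.0], 0.97)]
```

View pics/side0.png

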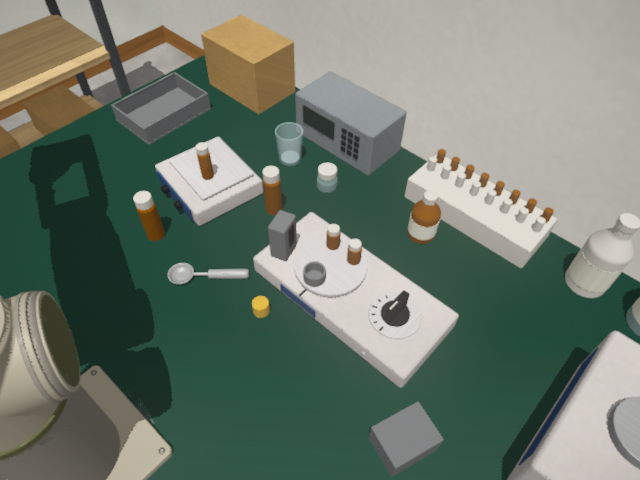

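View pics/top0.png

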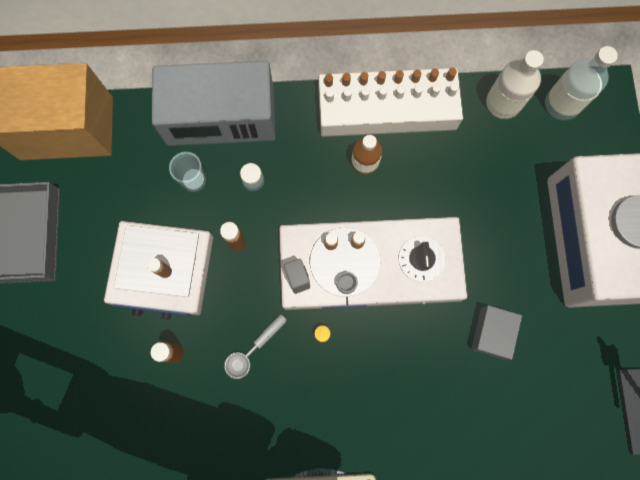

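The three vial look-alikes in the top view are A at (160,268) on the stirrer plate, B at (232,235) on the bench, and C at (163,351) on the bench. In the side view they are at (204,160), (272,190) and (149,215). Only A stands on the plate and it looks the smallest, so it should be the one meant. I'll confirm that in a crop and measure.

```bash
python3 - <<'E'
from h import *
np.set_printoptions(precision=1,suppress=True)
a=r.snapshot("side");b=r.snapshot("top")
ca=a["image"][130:250,120:300,::-1];cb=b["image"][210:315,270:475,::-1]
A=cv2.resize(ca,(540,360),interpolation=2)[:, :380];B=cv2.resize(cb,(800,410),interpolation=2)
cv2.imwrite("pics/zs.png",cv2.resize(ca,(795,530),interpolation=2));cv2.imwrite("pics/zt.png",B)
for l in["vial_center","vial_foot","knob_grip","indexer","stirrer","cup_floor","jar","beaker","reagent","weight"]:
    P=r.pinpoint(a,l);Q=r.pinpoint(b,l)
    for p in P[:3]:
        for q in Q[:3]:
            x,e=tri(a,p["uv"],b,q["uv"])
            if e<15: print(l,np.round(p["uv"]),np.round(q["uv"]),x,e)
print([proj(b,p) for p in ((400,300,58),)])
for n,s in(("s",a),("t",b)): print(n,[np.round(d["bbox"]).tolist() for d in r.search_frame(s,"vial_center")][:4],[np.round(d["bbox"]).tolist() for d in r.search_frame(s,"knob_grip")][:2],[np.round(d["bbox"]).tolist() for d in r.search_frame(s,"cup_floor")][:2])
E
```

```text
vial_center [207. 157.] [158. 270.] [517.8 284.3 108.8] 11.242678186858232
vial_center [272. 190.] [233. 237.] [580.7 150.7  58.9] 0.845643438705571
vial_center [150. 216.] [167. 351.] [362.  283.5  53.9] 1.1136212357518005
vial_foot [274. 210.] [238. 242.] [584.5 150.4  -8.8] 2.9168507985017937
vial_foot [156. 235.] [176. 353.] [358.4 280.5  -3.7] 0.9795188174813342
knob_grip [396. 306.] [424. 256.] [ 519.3 -226.3   79.4] 1.056864804561794
indexer [350. 300.] [369. 264.] [ 522.5 -126.1  -13.8] 2.984894015468478
stirrer [210. 187.] [163. 268.] [533.6 308.8  -6.8] 4.188198272480165
cup_floor [312. 281.] [345. 284.] [474.9 -68.4  47.5] 3.9832488016280077
jar [326. 187.] [252. 182.] [718.  115.5 -11.6] 2.174328030693788
beaker [290. 156.] [195. 180.] [724.1 236.9   6.2] 0.736656786259572
reagent [420. 234.] [365. 161.] [ 750.5 -131.9   -7.4] 2.9082871237036163
weight [256. 310.] [322. 336.] [374.3 -17.8   6.7] 6.484719760799015
[array([158.2, 331.3])]
s [[198.0, 138.0, 214.0, 180.0], [263.0, 165.0, 282.0, 215.0], [133.0, 193.0, 166.0, 240.0]] [[378.0, 293.0, 413.0, 327.0]] [[293.0, 223.0, 368.0, 298.0], [246.0, 295.0, 266.0, 315.0]]
t [[149.0, 259.0, 170.0, 275.0], [150.0, 342.0, 184.0, 360.0]] [[412.0, 242.0, 435.0, 274.0]] [[312.0, 226.0, 380.0, 298.0]]
```

View pics/zs.png

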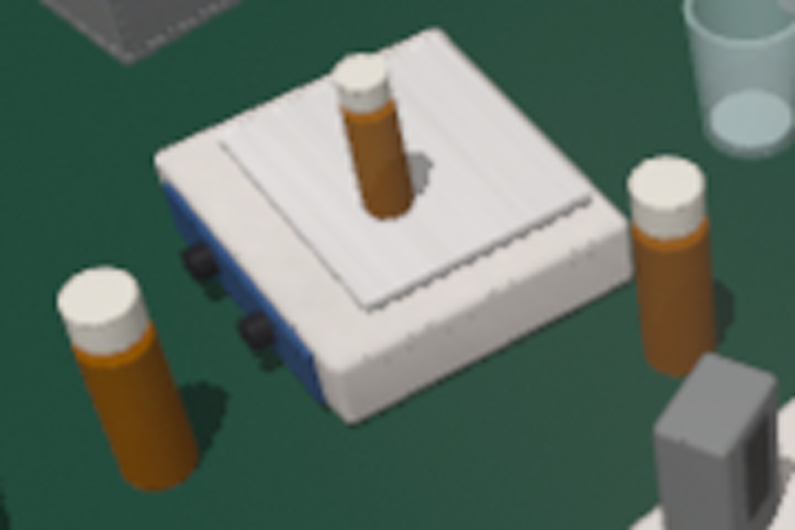

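View pics/zt.png

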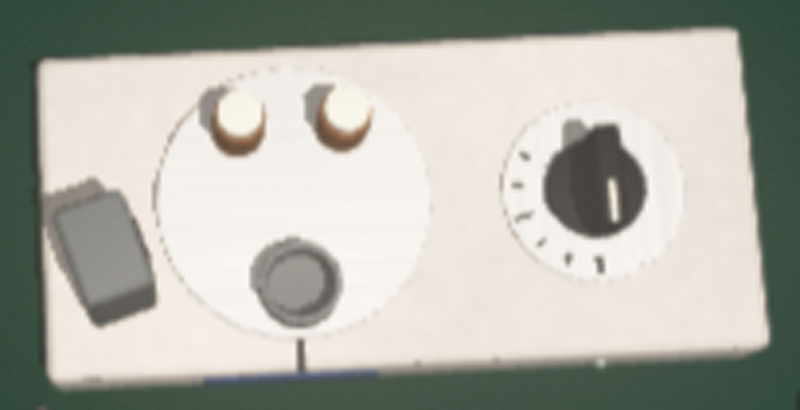

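The crops confirm it: A is clearly smaller than B and C, and it's on the plate. The knob pointer faces the robot at the home tick. The dial ticks run from there towards +y, which is clockwise, so turning means decreasing yaw.

```bash
python3 - <<'E'
from h import *
from scipy.optimize import least_squares
np.set_printoptions(precision=1,suppress=True)
a=r.snapshot("side");b=r.snapshot("top")
f=lambda x,y:(120+x/4.417,130+y/4.417)
print("cap side",atz(a,f(361,72),143),"foot side",atz(a,f(389,208),58))
bb=cv2.cvtColor(b["image"],cv2.COLOR_RGB2HSV)
print("cap top",atz(b,(156.5,265.5),143), "B cap", atz(b,(230,230),100))
g=lambda x,y:(270+x/3.902,210+y/3.902)
for n,uv,z in(("disc",g(292,203),62),("cuprim",g(297,281),89),("knobdisc",g(595,187),63),("dial",g(592,190),52),("point",g(613,200),103),("c1",g(40,62),50),("c2",g(738,28),50)):print(n,atz(b,uv,z))
# side zoomed views of indexer; top zoom of stirrer
cs=a["image"][205:385,245:465,::-1];ct=b["image"][215:315,100:215,::-1]
cv2.imwrite("pics/z2.png",cv2.resize(cs,None,fx=3.6,fy=3.2,interpolation=2))
cv2.imwrite("pics/z3.png",cv2.resize(ct,None,fx=6,fy=6,interpolation=2))
E
```

```text
cap side [515.8 282.2 143. ] foot side [513.6 280.1  58. ]
cap top [514.8 280.7 143. ] B cap [585.6 150.1 100. ]
disc [517.5 -71.5  62. ]
cuprim [473.6 -70.2  89. ]
knobdisc [ 517.7 -226.3   63. ]
dial [ 518.1 -226.7   52. ]
point [ 503.8 -226.9  103. ]
c1 [601.1  54.9  50. ]
c2 [ 600.5 -311.    50. ]
```

View pics/z2.png

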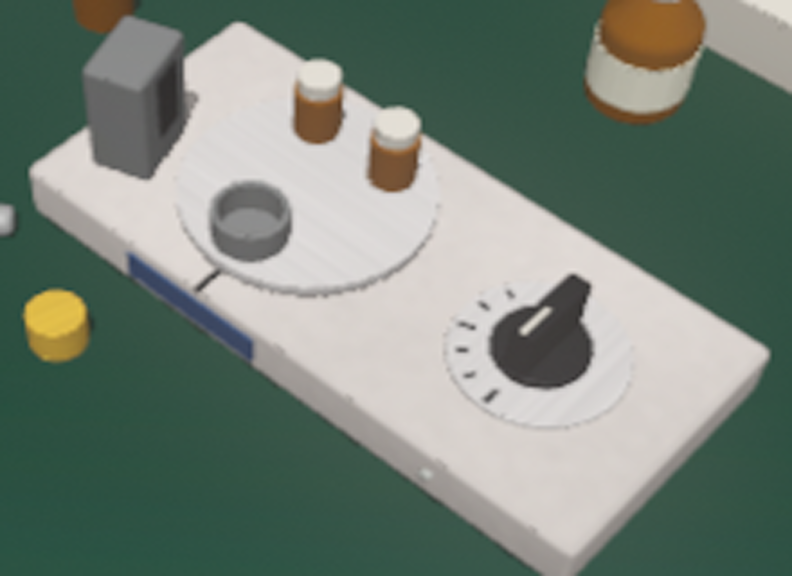

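View pics/z3.png

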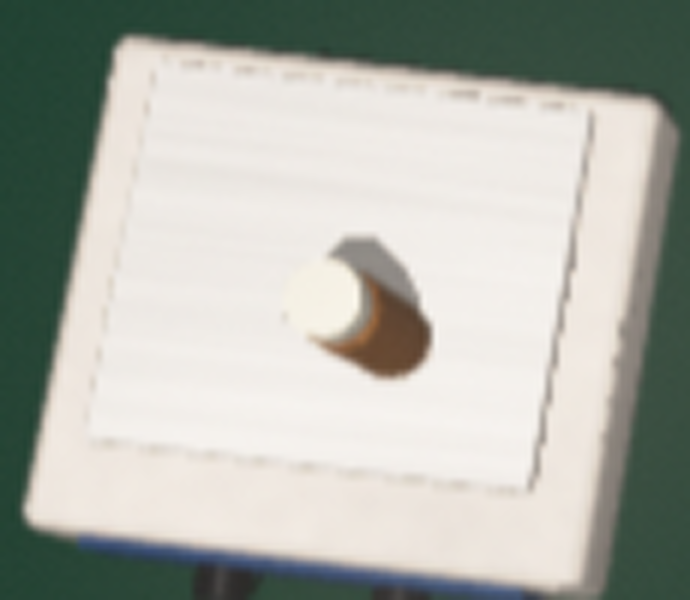

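Six pictures so far. Next I'll refine the numbers and work out the first move.

```bash
cat >> h.py <<'E'
from scipy.spatial.transform import Rotation as R
def rel(target):
    s=r.sense();M=R.from_euler("xyz",s["tcp_rot"],degrees=True).as_matrix()
    return (M.T@(np.array(target)-s["tool_pos"])/1000).round(4),M
E
python3 - <<'E'
from h import *
np.set_printoptions(precision=2,suppress=True)
a=r.snapshot("side");b=r.snapshot("top")
print("cap top",atz(b,(154,264.7),143),"foot top",atz(b,(165.3,271.7),58),tri(a,(201.7,146.3),b,(154,264.7)))
h=lambda x,y:(245+x/3.6,205+y/3.2)
print("cup side rim",atz(a,h(251,208),89),"knobdisc",atz(a,h(542,347),63),"disc",atz(a,h(309,187),62))
print("pointer ends",atz(a,h(524,331),103),atz(a,h(549,310),103))
print(np.c_[proj(b,(473.5,-71,89)),proj(a,(473.5,-71,89))])
s=r.sense();print(s);print(rel([515.5,283,200]))
E
```

```text
cap top [516.49 285.31 143.  ] foot top [517.08 286.72  58.  ] (array([517.54, 286.09, 139.46]), np.float64(0.8940151702758209))
cup side rim [473.2  -74.28  89.  ] knobdisc [ 515.05 -230.73   63.  ] disc [519.47 -73.53  62.  ]
pointer ends [ 494.67 -229.04  103.  ] [ 513.11 -229.87  103.  ]
[[346.55 313.51]
 [282.07 268.9 ]]
{'time': 2.9, 'joint_pos': array([66.21,  7.47, 85.27,  0.  , 87.26, -4.89]), 'qd': array([-0.05, -0.07,  0.04, -0.04, -0.03,  0.03]), 'joint_efforts': array([  0.  , -56.93, -50.09,  -0.  ,   0.  ,   0.  ]), 'tool_pos': array([194.29, 567.68, 253.3 ]), 'tcp_rot': array([-180. ,   -0. ,   71.1]), 'ft_force': array([-0.8 ,  0.3 ,  0.81]), 'wrist_torque': array([-0.05,  0.02, -0.02]), 'finger_gap': 85.64234288200696}
(array([-0.17,  0.4 ,  0.05]), array([[ 0.32,  0.95, -0.  ],
       [ 0.95, -0.32,  0.  ],
       [ 0.  , -0.  , -1.  ]]))
```

```bash
python3 -m jog '[[-0.02,0.05,0,-3,100],[-0.037,0.09,0,-6,100],[-0.054,0.13,0,-9,100],[-0.071,0.17,0,-12,100],[-0.0875,0.21,0,-15,100],[-0.104,0.25,0,-17,100],[-0.12,0.29,0,-18.9,100],[-0.137,0.33,0,-18.9,100]]' 20
python3 - <<'E'
from h import *
print(rel([516,283.5,200]))
E
```

```text
time: 3.7
tool_pos: [463.3, 329.9, 253.5]
tcp_rot: [180.0, -0.0, 90.1]
ft_force: [0.4, 0.1, 0.2]
finger_gap: 85.6
(array([-0.0465,  0.0526,  0.0535]), array([[-1.32784263e-03,  9.99999010e-01,  4.65510769e-04],
       [ 9.99999055e-01,  1.32767684e-03,  3.56273609e-04],
       [ 3.55655208e-04,  4.65983404e-04, -9.99999828e-01]]))
```

```bash
python3 -m jog '[[-0.0235,0.026,0.01,0,100],[-0.0465,0.0526,0.03,0,100],[-0.0465,0.0526,0.06,0,100],[-0.0465,0.0526,0.09,0,100],[-0.0465,0.0526,0.115,0,100],[-0.0465,0.0526,0.135,0,100],[-0.0465,0.0526,0.1445,0,100],[-0.0465,0.0526,0.1445,0,100]]' 20
python3 - <<'E'
from h import *
a=r.snapshot("side");b=r.snapshot("top");print(r.sense()["tool_pos"])
A=cv2.resize(a["image"][110:240,140:270,::-1],(400,400),interpolation=2);B=cv2.resize(b["image"][210:315,110:215,::-1],(400,400),interpolation=2)
cv2.imwrite("pics/g1.png",np.hstack([A,B]))
E
```

```text
time: 4.5
tool_pos: [515.0, 283.1, 107.4]
tcp_rot: [-179.9, 0.0, 90.1]
ft_force: [-0.6, -0.3, 0.3]
finger_gap: 84.9
[516.55597072 283.80116629 110.03221691]
```

View pics/g1.png

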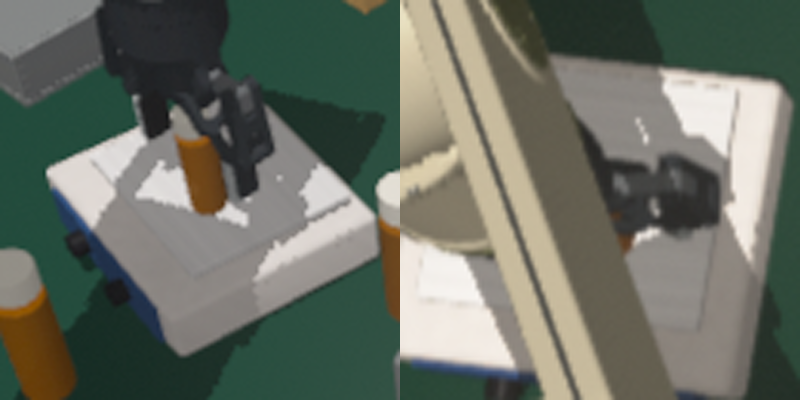

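The vial stands between the open fingers, left panel (205,160). I'll close gradually.

```bash
python3 -m jog '[[0,0,0,0,80],[0,0,0,0,65],[0,0,0,0,55],[0,0,0,0,48],[0,0,0,0,44],[0,0,0,0,41],[0,0,0,0,39],[0,0,0,0,39]]' 20
python3 -m jog '[[0,0,0,0,37],[0,0,0,0,36],[0,0,0,0,35],[0,0,0,0,34],[0,0,0,0,33],[0,0,0,0,32],[0,0,0,0,31],[0,0,0,0,30]]' 20
```

```text
time: 5.4
tool_pos: [516.5, 283.8, 110.0]
tcp_rot: [179.9, -0.0, 90.1]
ft_force: [0.1, -0.3, 0.1]
finger_gap: 33.2
time: 6.2
tool_pos: [516.5, 283.8, 110.1]
tcp_rot: [179.9, -0.0, 90.1]
ft_force: [-0.4, 0.1, 1.4]
finger_gap: 26.7
```

```bash
python3 -m jog '[[0,0,0,0,28],[0,0,0,0,26],[0,0,0,0,24],[0,0,0,0,22],[0,0,0,0,20],[0,0,0,0,20]]' 20
```

```text
time: 6.8
tool_pos: [516.5, 283.8, 110.1]
tcp_rot: [179.9, -0.0, 90.1]
ft_force: [-0.0, 0.7, 0.0]
finger_gap: 26.4
```

```bash
python3 -m jog '[[0,0,-0.003,0,20],[0,0,-0.01,0,20],[0,0,-0.025,0,20],[0,0,-0.045,0,20],[0,0,-0.07,0,20],[0,0,-0.092,0,20],[0,0,-0.108,0,20],[0,0,-0.115,0,20]]' 20
python3 - <<'E'
from h import *
a=r.snapshot("side");b=r.snapshot("top")
cv2.imwrite("pics/g2.png",cv2.resize(a["image"][60:240,120:300,::-1],(560,560),interpolation=2))
print(r.sense()["tool_pos"],r.sense()["finger_gap"],[ (d["uv"],d["conf"]) for d in r.pinpoint(a,"vial_center")+r.pinpoint(a,"vial_foot")],proj(a,r.sense()["tool_pos"]-[0,0,3]))
print(rel([473.5,-72.3,225]))
E
```

```text
time: 7.6
tool_pos: [517.4, 284.1, 228.2]
tcp_rot: [179.7, -0.1, 90.1]
ft_force: [-0.0, 0.6, -0.0]
finger_gap: 26.2
[516.98341351 283.98084572 226.58225851] 26.213985517362943 [([146.3, 216.4], 0.96), ([194.6, 114.3], 0.83), ([273.1, 206.7], 0.68), ([155.1, 233.2], 0.59), ([197.1, 133.2], 0.52), ([418.7, 231.9], 0.41)] [194.68046417 115.03130065]
(array([-0.3558, -0.043 , -0.001 ]), array([[-1.37682468e-03,  9.99999014e-01,  2.74561386e-04],
       [ 9.99999016e-01,  1.37675063e-03,  2.69724981e-04],
       [ 2.69346713e-04,  2.74932480e-04, -9.99999926e-01]]))
```

View pics/g2.png

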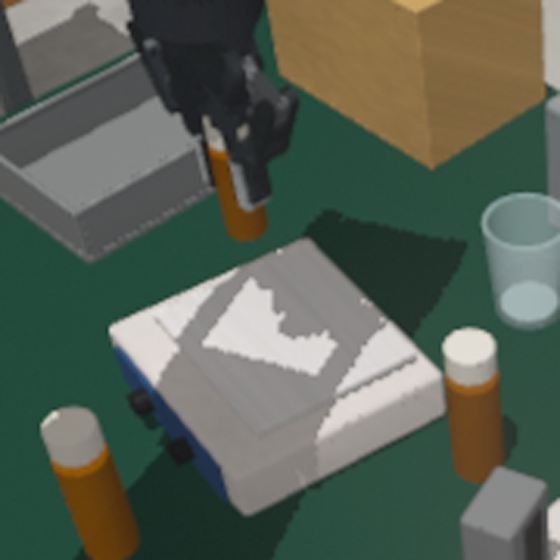

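The vial is held upright and clear of the plate, with the foot at about (245,232) in the crop. Eight pictures so far. Now carry it over to the cup.

```bash
python3 -m jog '[[-0.02,-0.0025,0,0,20],[-0.06,-0.0075,0,0,20],[-0.105,-0.013,0,0,20],[-0.15,-0.019,0,0,20],[-0.195,-0.025,0,0,20],[-0.24,-0.03,0,0,20],[-0.285,-0.036,0,0,20],[-0.32,-0.04,0,0,20]]' 20
python3 -m jog '[[-0.012,0,0,0,20],[-0.02,-0.001,0,0,20],[-0.02,-0.001,0,0,20],[-0.02,-0.001,0,0,20]]' 20
python3 - <<'E'
from h import *
print(rel([473.5,-72.3,144])[0],r.sense()["tool_pos"])
E
```

```text
time: 8.6
tool_pos: [475.0, -38.6, 222.5]
tcp_rot: [-179.9, -0.0, 90.0]
ft_force: [1.4, -0.6, -0.1]
finger_gap: 26.8
time: 9.0
tool_pos: [474.0, -57.6, 222.1]
tcp_rot: [-179.8, -0.1, 90.1]
ft_force: [0.4, 0.4, -0.0]
finger_gap: 26.6
[-0.0148 -0.0003  0.078 ] [474.02498867 -57.57949511 222.05087815]
```

```bash
python3 -m jog '[[-0.008,0,0.005,0,20],[-0.0148,0,0.02,0,20],[-0.0148,0,0.04,0,20],[-0.0148,0,0.058,0,20],[-0.0148,0,0.069,0,20],[-0.0148,0,0.075,0,20],[-0.0148,0,0.075,0,20]]' 20
python3 - <<'E'
from h import *
np.set_printoptions(precision=2,suppress=True)
a=r.snapshot("side");b=r.snapshot("top")
p=r.sense()["tool_pos"];print(p)
print("pred foot side",proj(a,p-[0,0,52]),"cup rim pred",proj(a,(473.5,-72.3,89)))
A=cv2.resize(a["image"][200:310,270:390,::-1],None,fx=6,fy=5.4,interpolation=2)
cv2.imwrite("pics/g3.png",A)
E
```

```text
time: 9.7
tool_pos: [473.2, -72.1, 145.9]
tcp_rot: [-179.7, -0.1, 90.1]
ft_force: [-0.3, 0.1, -0.0]
finger_gap: 26.6
[474.22 -72.38 147.59]
pred foot side [314.36 266.98] cup rim pred [314.04 269.3 ]
```

View pics/g3.png

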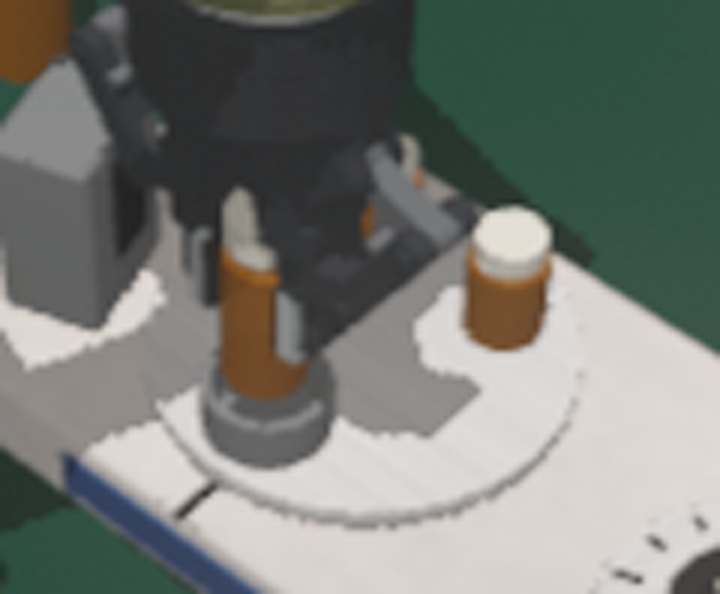

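```bash
cat > fit.py <<'E'
from h import *
from scipy.optimize import minimize
def hull(s,c,r_,zs,k=8,off=(0,0),shape=(0,0)):
    t=np.linspace(0,2*np.pi,60);m=np.zeros(shape,np.uint8)
    P=np.array([proj(s,(c[0]+r_*np.cos(u),c[1]+r_*np.sin(u),z)) for z in zs for u in t])
    cv2.fillConvexPoly(m,cv2.convexHull(np.round((P-off+.5)*k-.5).astype(np.int32)),1);return m
def fit(s,mask,x0,y0,c0,r_,zs,use=None,k=8):
    M=cv2.resize(mask.astype(np.float32),None,fx=k,fy=k,interpolation=cv2.INTER_LINEAR)>.5
    U=np.ones(M.shape,bool) if use is None else cv2.resize(use.astype(np.uint8),(M.shape[1],M.shape[0]),interpolation=0)>0
    f=lambda c:np.mean((hull(s,c,r_,zs,k,(x0,y0),M.shape)>0)[U]!=M[U])
    o=minimize(f,c0,method="Nelder-Mead",options=dict(initial_simplex=[c0,[c0[0]+6,c0[1]],[c0[0],c0[1]+6]]));return o.x,o.fun*U.sum()/k/k,M.sum()/k/k
E
python3 - <<'E'
from fit import *
np.set_printoptions(precision=2,suppress=True)
a=r.snapshot("side");b=r.snapshot("top");p=r.sense()["tool_pos"];print(p)
im0=cv2.imread("pics/side0.png");t0=cv2.imread("pics/top0.png")
x0,y0,x1,y1=298,256,332,292
m=im0[y0:y1,x0:x1].max(2)<165
m=cv2.morphologyEx(m.astype(np.uint8),cv2.MORPH_CLOSE,np.ones((3,3)));n,l,st,_=cv2.connectedComponentsWithStats(m);m=l==1+st[1:,4].argmax()
# fill interior
cs,_=cv2.findContours(m.astype(np.uint8),0,1);f=np.zeros(m.shape,np.uint8);cv2.drawContours(f,cs,-1,1,-1)
print("cup side",fit(a,f,x0,y0,[473,-73],21,(62,89)))
x0,y0,x1,y1=302,245,328,276
hsv=cv2.cvtColor(a["image"],cv2.COLOR_RGB2HSV)[y0:y1,x0:x1]
v=(hsv[...,1]>140)&(hsv[...,0]<25)
for row in v[12:].astype(int): print("".join(".#"[i] for i in row))
us=np.zeros(v.shape,bool);us[20:]=1
print("vial side",fit(a,v,x0,y0,[p[0],p[1]],13.5,(p[2]-52,p[2]-20),us))
E
```

```text
[474.49 -72.46 148.04]
cup side (array([473.79, -72.04]), np.float64(61.265625), np.float64(471.625))
......########............
......########............
......########............
......########............
......########............
......########............
......########............
......########............
......########............
......#########...........
......###########.........
.......############.......
.......###########........
........##########........
........#########.........
...........####...........
..........................
..........................
..........................
vial side (array([475.65, -70.73]), np.float64(24.796875), np.float64(206.8125))
```

```bash
python3 - <<'E'
from fit import *
np.set_printoptions(precision=2,suppress=True,linewidth=250)
a=r.snapshot("side");print([np.round(r.sense()["tool_pos"],1) for _ in range(2)])
im0=cv2.imread("pics/side0.png");x0,y0,x1,y1=298,256,332,292
g=im0[y0:y1,x0:x1].max(2)
for i,row in enumerate(g): print(y0+i," ".join("%3d"%v for v in row))
P=np.array([proj(a,(473.5+21*np.cos(u),-72.3+21*np.sin(u),z)) for z in(62,89) for u in np.linspace(0,6.28,60)]);print(P.min(0),P.max(0))
E
```

```text
[array([474.5, -72.5, 148. ]), array([474.5, -72.5, 148. ])]
256 220 219 219 220 219 218 218 219 219 219 219 218 218 218 218 219 219 220 221 220 219 218 218 218 218 218 218 217 217 218 219 219 218 217
257 221 221 220 220 220 220 219 218 219 219 219 219 219 218 218 217 218 220 220 220 221 220 218 218 218 218 218 218 218 217 217 218 219 219
258 220 222 222 221 220 220 220 219 218 219 219 220 219 218 218 218 218 218 219 220 221 221 221 219 218 218 218 218 219 218 218 217 218 220
259 219 220 222 223 222 220 220 220 219 219 219 219 219 219 218 218 218 218 218 219 220 220 221 221 219 218 218 218 218 218 218 218 218 218
260 220 219 219 221 223 222 221 220 220 220 219 219 219 219 219 218 218 218 218 218 219 220 220 221 221 220 218 218 218 218 218 218 218 217
261 220 220 219 219 220 222 223 222 220 220 220 207 198 199 189 182 181 181 187 188 201 215 219 220 221 222 221 219 218 218 218 219 218 218
262 220 221 220 219 219 220 222 224 222 220 209 177 159 161 147 140 135 138 147 151 164 183 202 216 221 221 222 221 219 218 217 218 219 218
263 220 220 220 220 219 219 220 222 210 190 169 146 126 117
[... 3332 characters left out ...]
 163 172 197 212 218 214 207 201 199 197 200 204 204 215 222 221 219 219 219 218 217 217 218 220 221 221 221
288 223 222 222 222 221 210 174 150 153 171 192 209 216 219 219 219 218 219 219 219 218 220 222 221 219 219 220 219 217 217 218 220 222 221
289 222 222 222 221 221 210 160 111 129 152 168 180 195 212 219 219 219 219 218 219 219 219 219 221 221 220 219 219 219 218 217 217 219 221
290 222 222 222 221 202 162 103  85 149 157 153 168 175 184 199 213 219 219 218 218 219 220 219 219 220 221 220 219 219 219 218 217 217 218
291 220 221 221 202 150  85  70 172 204 205 202 180 161 162 172 184 192 206 216 217 218 219 219 218 218 220 221 220 219 219 219 218 218 217
[302.5  260.01] [325.57 287.15]
```

The cup outline in the side image matches the prediction to within 0.2 px, and the foot edge agrees with the TCP. The TCP is about 1 mm too far in +x. I'll correct that and lower slowly.

```bash
python3 -m jog '[[0,-0.0012,0,0,20],[0,-0.0012,0.002,0,20],[0,-0.0012,0.005,0,20],[0,-0.0012,0.009,0,20],[0,-0.0012,0.013,0,20],[0,-0.0012,0.017,0,20],[0,-0.0012,0.02,0,20],[0,-0.0012,0.02,0,20]]' 20
python3 -c "
from h import *
r.snapshot('top');r.snapshot('top');s=r.sense();print(s['tool_pos'],s['ft_force'],s['wrist_torque'])"
```

```text
time: 10.75
tool_pos: [472.8, -72.3, 127.3]
tcp_rot: [-179.9, -0.0, 90.1]
ft_force: [-0.3, -0.4, -0.3]
finger_gap: 26.6
[473.25037306 -72.45467954 127.98540229] [ 0.76398608 -0.10516121 -0.91683877] [0.03128977 0.00111638 0.00659077]
```

```bash
python3 -m jog '[[0,0,0.003,0,20],[0,0,0.006,0,20],[0,0,0.008,0,20],[0,0,0.009,0,20],[0,0,0.01,0,20],[0,0,0.01,0,20],[0,0,0.01,0,20]]' 20
python3 -c "
from h import *
r.snapshot('top');r.snapshot('top');s=r.sense();print(s['tool_pos'],s['ft_force'],s['wrist_torque'])"
```

```text
time: 11.55
tool_pos: [473.3, -72.4, 118.0]
tcp_rot: [-179.9, -0.0, 90.1]
ft_force: [-0.3, -0.2, -0.7]
finger_gap: 26.6
[473.27871481 -72.41769543 118.04067441] [ 0.96830055 -0.27253862 -0.35389715] [0.0213834  0.0230162  0.00160511]
```

Go down in 0.5 mm steps until it touches.

```bash
python3 -m jog '[[0,0,0.0005,0,20],[0,0,0.0005,0,20],[0,0,0.001,0,20],[0,0,0.001,0,20],[0,0,0.001,0,20]]' 20; python3 -m jog '[[0,0,0.0004,0,20],[0,0,0.0004,0,20],[0,0,0.0004,0,20]]' 20
```

```text
time: 12.15
tool_pos: [473.3, -72.5, 117.1]
tcp_rot: [-179.9, -0.0, 90.1]
ft_force: [0.4, -0.1, 0.2]
finger_gap: 26.3
time: 12.45
tool_pos: [473.4, -72.5, 117.0]
tcp_rot: [-179.9, -0.0, 90.1]
ft_force: [-2.0, 0.2, 5.0]
finger_gap: 26.4
```

It made contact at 5 N, at the expected height. Release slowly.

```bash
python3 -m jog '[[0,0,0,0,32],[0,0,0,0,34],[0,0,0,0,36],[0,0,0,0,40],[0,0,0,0,46],[0,0,0,0,52],[0,0,0,0,58],[0,0,0,0,58]]' 20
python3 -m jog '[[0,0,-0.005,0,58],[0,0,-0.02,0,58],[0,0,-0.045,0,58],[0,0,-0.075,0,58],[0,0,-0.1,0,58],[0,0,-0.115,0,58],[0,0,-0.12,0,58]]' 20
python3 -m jog '[[-0.03,0.01,0,0,80],[-0.075,0.02,0,0,80],[-0.115,0.033,0,0,80],[-0.145,0.04,0,0,80],[-0.155,0.043,0,0,80],[-0.155,0.043,0,0,80]]'
python3 - <<'E'
from h import *
a=r.snapshot("side");b=r.snapshot("top")
A=cv2.resize(a["image"][205:365,250:430,::-1],(450,400),interpolation=2);B=cv2.resize(b["image"][210:320,280:390,::-1],(350,400),interpolation=2)
cv2.imwrite("pics/g4.png",np.hstack([A,B]))
print(r.sense()["tool_pos"],rel([517.5,-228.2,135])[0])
E
```

```text
time: 13.25
tool_pos: [473.4, -72.5, 117.0]
tcp_rot: [-179.9, -0.0, 90.1]
ft_force: [0.3, -0.8, -0.1]
finger_gap: 49.5
time: 13.95
tool_pos: [474.5, -72.8, 239.1]
tcp_rot: [179.9, 0.0, 90.1]
ft_force: [-0.0, 0.2, 0.3]
finger_gap: 49.4
time: 14.55
tool_pos: [517.1, -228.5, 237.6]
tcp_rot: [-180.0, -0.1, 90.0]
ft_force: [0.2, 0.8, 0.2]
finger_gap: 68.7
[ 517.22597531 -226.71856328  238.29795138] [-0.0016  0.0002  0.1033]
```

View pics/g4.png

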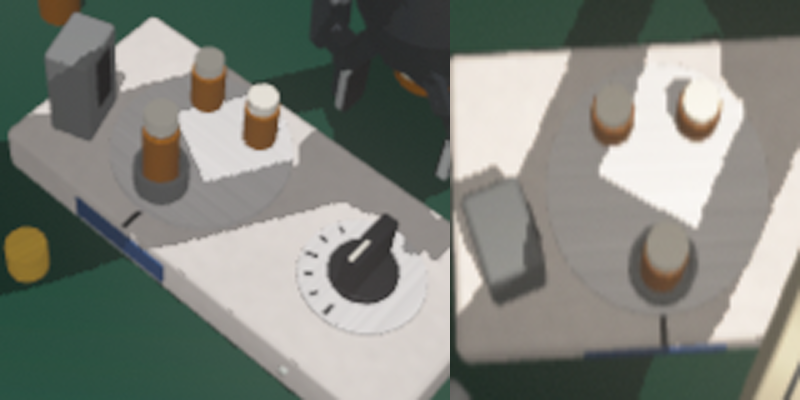

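The vial stands upright in the cup with the knob still at home (10 pictures). Next, lower over the knob.

```bash
python3 -m jog '[[-0.0015,0,0.01,0,60],[-0.0015,0,0.035,0,55],[-0.0015,0,0.07,0,50],[-0.0015,0,0.1,0,50],[-0.0015,0,0.122,0,50],[-0.0015,0,0.137,0,50],[-0.0015,0,0.144,0,50],[-0.0015,0,0.144,0,50]]' 20
python3 -m jog '[[0,0,0,0,40],[0,0,0,0,32],[0,0,0,0,26],[0,0,0,0,22],[0,0,0,0,20],[0,0,0,0,18]]' 30
python3 -m jog '[[0,0,0,0,16],[0,0,0,0,14],[0,0,0,0,12],[0,0,0,0,8],[0,0,0,0,5],[0,0,0,0,5]]' 30
python3 -c "
from h import *
r.snapshot('top');s=r.sense();print(s['tool_pos'],s['tcp_rot'],s['ft_force'],s['wrist_torque'])"
```

```text
time: 15.45
tool_pos: [516.9, -227.4, 93.6]
tcp_rot: [-180.0, -0.1, 90.1]
ft_force: [0.2, 0.7, 0.3]
finger_gap: 43.0
time: 16.05
tool_pos: [517.0, -227.4, 93.7]
tcp_rot: [-180.0, -0.1, 90.1]
ft_force: [-1.1, 0.4, 0.2]
finger_gap: 15.5
time: 16.65
tool_pos: [517.0, -227.7, 93.8]
tcp_rot: [-180.0, -0.1, 90.1]
ft_force: [-1.2, -3.6, 0.3]
finger_gap: 13.9
[ 516.96973773 -227.74901449   93.79401936] [-1.79992130e+02 -6.33706977e-02  9.01087554e+01] [-0.87088529 -3.81810047  1.03951708] [-0.71751857  0.14244502 -0.18565368]
```

```bash
python3 -m jog '[[-0.0005,0,0,2,5],[-0.0005,0,0,5,5],[-0.0005,0,0,9,5],[-0.0005,0,0,13,5],[-0.0005,0,0,17,5],[-0.0005,0,0,21,5],[-0.0005,0,0,24,5],[-0.0005,0,0,24,5]]' 40
python3 -c "
from h import *
s=r.sense();print(s['tcp_rot'],s['tool_pos'],s['ft_force'],s['wrist_torque'])"
```

```text
time: 17.5
tool_pos: [517.1, -227.4, 93.8]
tcp_rot: [-179.9, -0.1, 66.1]
ft_force: [-0.5, 3.0, 2.6]
finger_gap: 13.3
[-1.79938087e+02 -1.26109186e-01  6.60900774e+01] [ 517.12503516 -227.3677424    93.80966404] [-0.50138193  3.00011846  2.56857661] [ 0.39997572  0.03815911 -0.00247945]
```

Turned 24° at low force. Continue to 48° and then 72°.

```bash
python3 -m jog '[[0,0,0,2,5],[0,0,0,5,5],[0,0,0,9,5],[0,0,0,13,5],[0,0,0,17,5],[0,0,0,21,5],[0,0,0,24,5],[0,0,0,24,5]]' 40
python3 -m jog '[[0,0,0,2,5],[0,0,0,5,5],[0,0,0,9,5],[0,0,0,13,5],[0,0,0,17,5],[0,0,0,21,5],[0,0,0,24,5],[0,0,0,24,5]]' 40
python3 - <<'E'
from h import *
np.set_printoptions(precision=2,suppress=True)
a=r.snapshot("side");b=r.snapshot("top");s=r.sense();print(s['tcp_rot'],s['tool_pos'],s['ft_force'],s['wrist_torque'],s['finger_gap'],s['qd'])
A=cv2.resize(a["image"][205:365,250:430,::-1],(450,400),interpolation=2);B=cv2.resize(b["image"][210:320,280:390,::-1],(350,400),interpolation=2)
cv2.imwrite("pics/g5.png",np.hstack([A,B]))
c=np.deg2rad(72)
t=np.array([518,-72.5,0]);print("expected cup",t+45*np.array([-np.cos(c),np.sin(c),0]))
for n,q in(("side",a),("top",b)): print(n,[(np.round(d["uv"]),d["conf"]) for d in r.pinpoint(q,"vial_foot")],proj(q,t+45*np.array([-np.cos(c),np.sin(c),0])+[0,0,65]))
E
```

```text
time: 18.3
tool_pos: [517.4, -226.9, 93.8]
tcp_rot: [-179.9, -0.1, 42.1]
ft_force: [1.3, 1.3, 1.1]
finger_gap: 13.6
time: 19.1
tool_pos: [517.8, -226.7, 93.8]
tcp_rot: [-179.9, -0.1, 18.3]
ft_force: [3.2, 0.6, -1.1]
finger_gap: 13.0
[-179.85   -0.12   18.34] [ 517.81 -226.7    93.84] [ 4.14  0.48 -1.43] [ 0.09 -0.7   0.05] 13.475309975554355 [-0.03  0.07 -0.04  0.02 -0.    0.29]
expected cup [504.09 -29.7    0.  ]
side [(array([155., 235.]), 0.95), (array([307., 254.]), 0.82), (array([273., 208.]), 0.46)] [308.49 254.69]
top [(array([234., 244.]), 0.82), (array([324., 266.]), 0.63), (array([176., 356.]), 0.57)] [324.24 269.51]
```

View pics/g5.png

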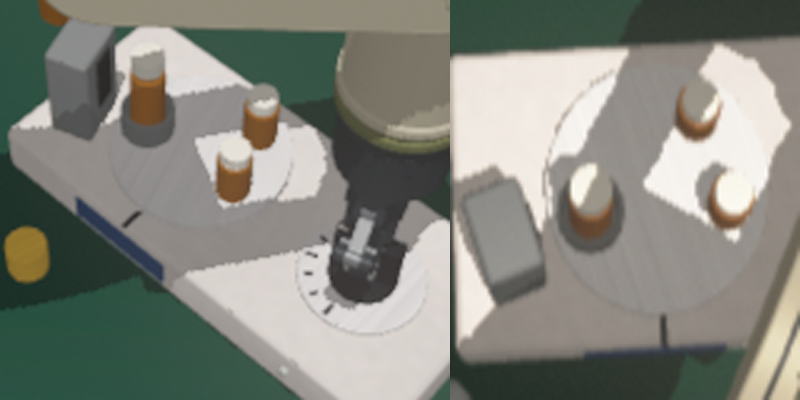

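The cup and upright vial have turned about 72°, the fingers are on the knob, and the torque is near zero, as expected at a stop. I'll hold for half a second, then hand in.

```bash
python3 -m jog '[[0,0,0,0,5],[0,0,0,0,5],[0,0,0,0,5],[0,0,0,0,5],[0,0,0,0,5],[0,0,0,0,5]]' 40; python3 -c "
from bench import r
print(r.sense()['qd']);print(r.hand_in())"
```

```text
time: 19.9
tool_pos: [517.8, -226.7, 93.8]
tcp_rot: [-179.8, -0.1, 18.3]
ft_force: [3.4, 1.1, -0.7]
finger_gap: 13.0
[-0.04253677 -0.02435767  0.04392213 -0.05244798  0.02903766  0.03840025]
the job is handed in; nothing more can be done
None
```

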